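# Open the free flap of the drop-in station

### The job

Three of the four flaps in the grey drop-in station are blocked by full tubs: press lightly on the blue ribbed pad of one flap after another until you find the one that rocks, then push its raised front edge up and back until the flap stands upright (or leans back), and leave it open. Use the fingers only to press and push, without force, and leave the wipes tub, the steel bowl and the sample jar where they stand.

Things in the scene. Friction and masses are not known exactly. Their poses are not given: they have to be found in the camera images.
- station: fixed grey housing on the counter, 442 mm wide (y); deck (top) 75 mm above the counter, x = -105 to +85 mm; origin at counter height under the flaps' pivot line, x to the rear (away from the robot; yaw up to 0.25 rad), y left. Flush in the deck: four identical white flaps at y = +156, +52, -52, -156 mm, front edge x = -60, rear edge x = +45, pivot x = 0, z = 71 mm, each with a blue ribbed pad
- flap_1 (a joint): tilt (rad) of flap 1, counted from the left (+y) end: 0 flat and shut; grows as its rear goes down and its front edge rises; 1.57 upright; stop at 1.8, leaning back. The free flap gives way to about 2 N on its pad: the rear goes down into the housing (45 mm of free depth), the front edge rises, and a stiff hinge leaves it where it is let go
- flap_1_pad (a point): middle of the blue ribbed pressing pad (30 x 80 mm) of flap 1, on the upper face, 32 mm behind the pivot; z square to the flap's face, x towards its rear edge. Flap 92 mm wide (y), 105 mm long, 8 mm thick
- flap_1_front (a point): middle of the front edge of flap 1, on its upper face, 60 mm before the pivot; this edge rises when the pad is pressed
- flap_2 (a joint): tilt (rad) of flap 2, counted from the left (+y) end: 0 flat and shut; grows as its rear goes down and its front edge rises; 1.57 upright; stop at 1.8, leaning back. A blocked flap gives at most about 2 mm at its rear edge. Which flap is free differs each time
- flap_2_pad (a point): middle of the blue ribbed pressing pad (30 x 80 mm) of flap 2, on the upper face, 32 mm behind the pivot; z square to the flap's face, x towards its rear edge. Flap 92 mm wide (y), 105 mm long, 8 mm thick
- flap_2_front (a point): middle of the front edge of flap 2, on its upper face, 60 mm before the pivot; this edge rises when the pad is pressed
- flap_3 (a joint): tilt (rad) of flap 3, counted from the left (+y) end: 0 flat and shut; grows as its rear goes down and its front edge rises; 1.57 upright; stop at 1.8, leaning back. No flap tips the other way (front edge down)
- flap_3_pad (a point): middle of the blue ribbed pressing pad (30 x 80 mm) of flap 3, on the upper face, 32 mm behind the pivot; z square to the flap's face, x towards its rear edge. Flap 92 mm wide (y), 105 mm long, 8 mm thick
- flap_3_front (a point): middle of the front edge of flap 3, on its upper face, 60 mm before the pivot; this edge rises when the pad is pressed
- flap_4 (a joint): tilt (rad) of flap 4, counted from the left (+y) end: 0 flat and shut; grows as its rear goes down and its front edge rises; 1.57 upright; stop at 1.8, leaning back. The hinge is held by friction, with no spring; the flaps are smooth plastic
- flap_4_pad (a point): middle of the blue ribbed pressing pad (30 x 80 mm) of flap 4, on the upper face, 32 mm behind the pivot; z square to the flap's face, x towards its rear edge. Flap 92 mm wide (y), 105 mm long, 8 mm thick
- flap_4_front (a point): middle of the front edge of flap 4, on its upper face, 60 mm before the pivot; this edge rises when the pad is pressed
- wipes: loose upright white tub with a blue cap, 60 mm across, 70 mm high, beside the station's left end; origin at its underside. To be left alone
- dish: loose steel bowl, 90 mm across, 35 mm high, beside the station's right end; origin at its underside. To be left alone
- sample: loose clear sample jar with a red cap, 38 mm across, 55 mm high, on the counter beside the station's left end, nearer the robot than the wipes tub; origin at its underside. To be left alone

How it is judged:
By the outcome, as a careful person would: the job done as asked, in the order asked, and still so for the second after the job is handed in, with the robot touching nothing.
It also fails if it takes over 64 s, if anything falls off the work surface, if the arm or the gripper's body presses on something with over 40 N, if the wrist force passes 120 N, or if a joint passes its speed limit or range.

### The arm

A 6-joint arm with a two-finger parallel gripper is mounted at the origin on the work surface. World frame = base frame: x ahead of the robot, y to its left, z up, the work surface at z = 0. Lengths are in m, angles in rad, forces in N, time in s.
With the tool pointing down it reaches from about 0.35 to 0.85 m from the base axis. Payload 8.1 kg.
Tool frame: the origin (TCP) lies at the very end of the fingers, on their centre line; the grasp point (between the pads) lies 19 mm behind it; x points along the fingers, y is the direction in which the jaws open and shut, and the axes are right-handed (so a half turn about x gives the same grasp; the last joint's range is limited). The gripper opens to 93 mm and grips with 3 to 60 N. Pads are 15 mm wide; open, the fingers measure 128 mm over their backs; the gripper's body (75 mm by 188 mm) begins 65 mm behind the grasp point.
Start: joints at [1.138, 0.13, 1.488, -0, 1.523, -0.085], TCP at [0.204, 0.564, 0.219] pointing down, gripper open.
Joint ranges: [-2.96, 2.96], [-0.89, 2.26], [0.02, 2.5], [-1.34, 4.48], [0, 2.73], [-2.66, 2.66]. Speed limits (rad/s): [2.39, 2.39, 2.79, 3.14, 3.14, 3.14].

### API

Orientations are given as a rotation vector (axis times angle).
In Python, from plant import * gives the robot as it stands. The module is installed in compiled form; this text tells all that it offers.
- The arm moves only by the tool apply_moves, never from a script. Its argument "series" is a list of rows, each an object with "jaw": the gripper's target within -1 to 1 (shut at 1, half-way at 0, fully open at -1); "linear": the shift along the tool's x, y, z normalised to -1 to 1, where 1 is 0.6 m, a list of three; "roll": the turn about the tool's x normalised to -1 to 1, where 1 is 30 degrees. A call has 1 to 20 rows; each row is the pose to reach, as a shift and turn from the pose measured when the call began, along the tool's axes at that moment; what a row does not reach only later rows make up. A row lasts 1/8 s, in which the tool goes at most 62.5 mm and 10.7 degrees, less where a joint would pass 70% of its speed; a pose out of reach is approached as far as the arm can. A call with a number of a shift or a turn outside -1 to 1 is refused whole. A call with a gripper value outside its range is refused whole. The fingers move at their own pace and stop on an object; "force" is the grip in N (left out, the last holds). Time passes only in rows, so rows that repeat a pose let the fingers close. It gives the time, the measured TCP pose, the force and the opening at its end, in the units of the state.
- read_state(): the state, without advancing time (a new reading comes with each control period).
- read_camera(name): name is "scene" or "side" or "wrist"; returns a dict with "pixels" (420x560x3 uint8, blue, green, red), "intrinsics" (3x3 intrinsics, pixels), "rvec" (rotation vector, rad) and "tvec" (3), from world to camera coordinates, as OpenCV has them; the wrist camera has in their place "tool_from_camera" (4x4, takes a point from camera to tool coordinates, whose origin is the TCP and whose axes are the tool frame's). Camera axes: x right, y down, z forward; pixel columns grow to the right and rows downward; lengths in m; the calibration is good to about 2 mm. A picture is of the moment at which its call begins: read the wrist's pose just before it. There is no depth.
- close_job(): hands the job in, once; it reports no verdict.
The state is a dict: "t": time; "q": joint angles; "dq": joint speeds; "joint_torque": joint torques, N m; "tool_pos": TCP position; "orientation": TCP orientation; "force": force on the tool from outside, world axes, zero at the start; "wrist_torque": the same for the moment, N m; "opening": finger opening in m.
Only numpy, scipy, OpenCV 4.12 (cv2) and the standard library are available. Lean on these libraries where they do the work, as an engineer would, in place of code of your own. Each camera call takes 0.05 s, during which the arm holds its last target. There are 200 camera calls.

## Working session

There is one attempt and no reset: what is moved stays moved. The work goes in short steps, Python scripts to look and compute and a tool call to move; the robot and the scene stay as the last step left them, time stands still between calls to the robot, and variables do not carry over. Pictures are saved under pics/ and viewed, about 8 in all and at most 12, crops included, and the job is handed in when it is done.

Besides the shell and the picture viewer there is one more tool, called after ">>>" as name([rows], argument=value, ...), one row to a line, values as JSON. apply_moves: Moves the arm, as the interface text tells. Its arguments: {"type":"object","properties":{"series":{"type":"array"},"force":{"type":"number"}},"required":["series"]}

```bash
mkdir -p pics; python3 - <<'E'
from plant import *
import cv2,numpy as np
s=read_state();print(s)
for n in("scene","side"):
    c=read_camera(n);cv2.imwrite(f"pics/{n}0.png",c["pixels"]);np.savez(f"{n}0.npz",**c)
    print(n,c["intrinsics"].tolist(),c["rvec"],c["tvec"])
E
```

```text
{'t': 0.0, 'q': array([ 1.13760726e+00,  1.31174961e-01,  1.48927568e+00, -1.13705287e-05,
        1.52294754e+00, -8.53884013e-02]), 'dq': array([ 9.40428293e-04, -7.36628788e-05, -4.35231913e-04, -1.11259548e-03,
        6.48612188e-04, -5.05066269e-04]), 'joint_torque': array([ 3.70300859e-04, -5.59845471e+01, -4.91761851e+01,  7.68914027e-02,
        3.52701510e-02, -1.63186501e-04]), 'tool_pos': array([0.20424214, 0.5635796 , 0.21758115]), 'orientation': array([ 0.27155068,  1.55396494, -0.27430812]), 'force': array([-0.27676332,  0.37169108,  1.35962716]), 'wrist_torque': array([-0.01030455, -0.0010433 ,  0.00256135]), 'opening': 0.09303961331188537}
scene [[389.74585962351495, 0.0, 278.95717175864786], [0.0, 389.74585962351495, 211.19990248768795], [0.0, 0.0, 1.0]] [ 1.40681181  1.91220241 -0.99253579] [ 0.14095767 -0.23508123  1.40418922]
side [[395.12220581891944, 0.0, 283.02943862732553], [0.0, 395.12220581891944, 208.50626734436534], [0.0, 0.0, 1.0]] [ 0.05266063 -2.92439536  1.07390074] [0.52168361 0.05170213 1.04685958]
```

View pics/scene0.png

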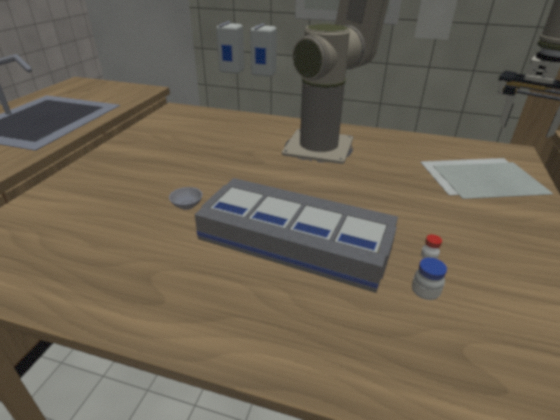

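View pics/side0.png

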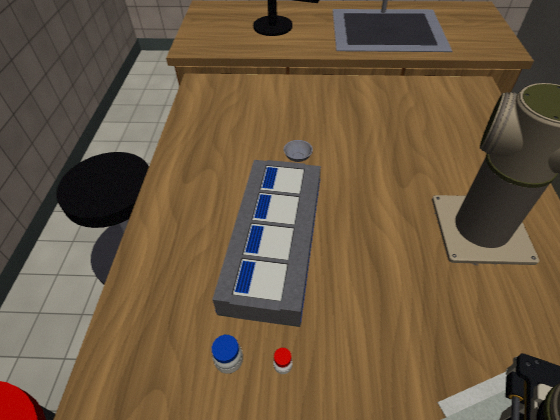

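Scene view is from behind the station (flap 1 at right, pads about (360,240) to (232,208)). In the side view, flap 1 is at the bottom (pads about (246,278) to (270,178)); wipes, jar and bowl stand off the ends. Next I fit the station pose from the blue pads in both views.

```bash
cat > h.py <<'E'
import cv2,numpy as np
from scipy.optimize import least_squares
from scipy.spatial.transform import Rotation as R
def proj(c,P): return cv2.projectPoints(np.float64(P).reshape(-1,1,3),c["rvec"],c["tvec"],c["intrinsics"],None)[0][:,0]
def st(p,P):
    P=np.atleast_2d(P); r=R.from_euler('z',p[2]).as_matrix(); return P@r.T+[p[0],p[1],0]
YS=[.156,.052,-.052,-.156]
E
python3 - <<'E'
from h import *
import itertools
cs={n:dict(np.load(f"{n}0.npz")) for n in("scene","side")}
obs={}
for n,c in cs.items():
    im=c["pixels"];h=cv2.cvtColor(im,cv2.COLOR_BGR2HSV)
    m=cv2.inRange(h,(105,130,60),(130,255,255))
    k,l,s,ce=cv2.connectedComponentsWithStats(m)
    b=[(s[i,4],ce[i].round(1).tolist(),s[i,:4].tolist()) for i in range(1,k) if s[i,4]>25]
    print(n,b); obs[n]=b
E
```

```text
scene [(np.int32(111), [226.5, 52.4], [222, 46, 9, 14]), (np.int32(128), [260.0, 55.4], [256, 48, 9, 16]), (np.int32(87), [230.9, 207.9], [218, 204, 26, 9]), (np.int32(102), [270.1, 218.2], [256, 214, 29, 10]), (np.int32(116), [311.8, 229.2], [297, 224, 30, 11]), (np.int32(149), [357.4, 241.3], [341, 235, 34, 13]), (np.int32(325), [432.8, 266.7], [421, 258, 25, 18])]
side [(np.int32(211), [269.5, 177.6], [262, 167, 15, 22]), (np.int32(258), [262.4, 206.3], [255, 195, 16, 24]), (np.int32(316), [254.2, 239.0], [246, 225, 17, 28]), (np.int32(398), [244.8, 276.7], [235, 261, 20, 32]), (np.int32(593), [224.8, 348.5], [212, 335, 27, 28])]
```

```bash
cat >> h.py <<'E'
E
python3 - <<'E'
from h import *
cs={n:dict(np.load(f"{n}0.npz")) for n in("scene","side")}
o={"scene":[(357.4,241.3),(311.8,229.2),(270.1,218.2),(230.9,207.9)],"side":[(244.8,276.7),(254.2,239),(262.4,206.3),(269.5,177.6)]}
P=[(.032,y,.075) for y in YS]
def f(p,ns=("scene","side")): return np.concatenate([(proj(cs[n],st(p,P))-o[n]).ravel() for n in ns])
for ns in (("scene","side"),("scene",),("side",)):
    s=least_squares(f,[.6,0,0],args=(ns,));print(ns,s.x.round(4),s.fun.round(1))
    if len(ns)==2:p=s.x
np.save("p.npy",p)
for x in(-.06,.032): print(st(p,[(x,y,.075) for y in YS]).round(4).tolist())
def tri(a,b,z):
    return least_squares(lambda w:np.r_[proj(cs["scene"],w)[0]-a,proj(cs["side"],w)[0]-b],[.6,0,z]).x.round(3)
print("wipes cap",tri((432,266),(226,346),.07),"jar",tri((433,240),(283,356),.05),"dish",tri((186,197),(298,150),.03))
from plant import *
s=read_state();print(R.from_rotvec(s["orientation"]).as_matrix().round(3))
E
```

```text
('scene', 'side') [ 0.5486  0.0605 -0.1137] [ 0.3 -0.5  0.4 -0.4 -0.1 -0.6 -0.1 -0.6 -0.4  0.  -0.3 -0.1 -0.3 -0.2
 -0.3 -0.2]
('scene',) [ 0.5504  0.0607 -0.1157] [ 0.3  0.1  0.3  0.1 -0.3 -0.2 -0.3 -0.3]
('side',) [ 0.5478  0.0607 -0.1136] [-0.   0.1  0.   0.  -0.  -0.1  0.  -0.1]
[[0.5067, 0.2223, 0.075], [0.4949, 0.119, 0.075], [0.4831, 0.0156, 0.075], [0.4713, -0.0877, 0.075]]
[[0.5981, 0.2118, 0.075], [0.5863, 0.1085, 0.075], [0.5745, 0.0052, 0.075], [0.5627, -0.0981, 0.075]]
wipes cap [0.62  0.365 0.065] jar [0.507 0.374 0.048] dish [ 0.487 -0.266  0.026]
[[-0.001  0.341  0.94 ]
 [-0.002  0.94  -0.341]
 [-1.    -0.002 -0.   ]]
```

>>> apply_moves([
  {"jaw":1,"linear":[0,-0.3275,0.817],"roll":-0.447},
  {"jaw":1,"linear":[0,-0.3275,0.817],"roll":-0.447},
  {"jaw":1,"linear":[0,-0.3275,0.817],"roll":-0.447},
  {"jaw":1,"linear":[0,-0.3275,0.817],"roll":-0.447},
  {"jaw":1,"linear":[0,-0.3275,0.817],"roll":-0.447},
  {"jaw":1,"linear":[0,-0.3275,0.817],"roll":-0.447},
  {"jaw":1,"linear":[0,-0.3275,0.817],"roll":-0.447},
  {"jaw":1,"linear":[0,-0.3275,0.817],"roll":-0.447},
  {"jaw":1,"linear":[0,-0.3275,0.817],"roll":-0.447},
  {"jaw":1,"linear":[0,-0.3275,0.817],"roll":-0.447},
  {"jaw":1,"linear":[0,-0.3275,0.817],"roll":-0.447},
  {"jaw":1,"linear":[0.1,-0.3275,0.817],"roll":-0.447},
  {"jaw":1,"linear":[0.19,-0.3275,0.817],"roll":-0.447},
  {"jaw":1,"linear":[0.215,-0.3275,0.817],"roll":-0.447},
  {"jaw":1,"linear":[0.215,-0.3275,0.817],"roll":-0.447},
  {"jaw":1,"linear":[0.215,-0.3275,0.817],"roll":-0.447},
], force=20)

```text
t: 2.1
tool_pos: [0.5998, 0.2126, 0.0922]
orientation: [0.089, 1.565, -0.089]
force: [-0.6, -1.0, -0.3]
opening: 0.0003
```

```bash
cat >> h.py <<'E'
def rep(s):
    p=np.load("p.npy");r=R.from_rotvec(s["orientation"]).as_matrix()
    d=s["tool_pos"]-[p[0],p[1],0]
    rs=R.from_euler('z',p[2]).as_matrix()
    print("t",round(s["t"],2),"station xyz",(rs.T@d).round(4),"F(st)",(rs.T@s["force"]).round(2),"open",round(s["opening"],4),"yaw y err",round(np.degrees(np.arctan2((rs.T@r)[0,1],(rs.T@r)[1,1])),2),"dq",abs(s["dq"]).max().round(3))
E
python3 - <<'E'
from h import *
from plant import *
rep(read_state())
c=read_camera("side");cv2.imwrite("pics/s1.png",cv2.resize(c["pixels"][130:400,150:420],None,fx=2,fy=2))
E
```

```text
t 2.1 station xyz [0.0337 0.1569 0.0922] F(st) [-0.47 -1.01 -0.34] open 0.0003 yaw y err -0.03 dq 0.006
```

View pics/s1.png

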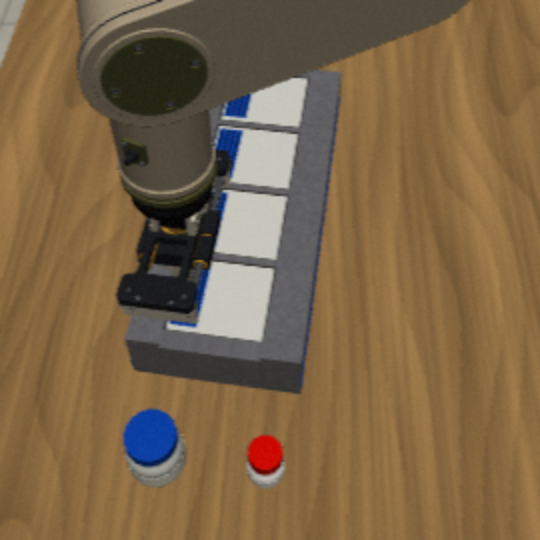

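The gripper is over flap 1's pad (crop about (180,310)), clear of the tub and jar. Descending gently.

>>> apply_moves([
  {"jaw":1,"linear":[0.022,0,0],"roll":0},
  {"jaw":1,"linear":[0.025,0,0],"roll":0},
  {"jaw":1,"linear":[0.027,0,0],"roll":0},
  {"jaw":1,"linear":[0.029,0,0],"roll":0},
  {"jaw":1,"linear":[0.03,0,0],"roll":0},
  {"jaw":1,"linear":[0.03,0,0],"roll":0},
])

```text
t: 2.9
tool_pos: [0.6002, 0.2124, 0.0748]
orientation: [0.089, 1.565, -0.089]
force: [-1.2, -0.6, 5.3]
opening: 0.0004
```

>>> apply_moves([
  {"jaw":1,"linear":[0.002,0,0],"roll":0},
  {"jaw":1,"linear":[0.0035,0,0],"roll":0},
  {"jaw":1,"linear":[0.0035,0,0],"roll":0},
])

```text
t: 3.28
tool_pos: [0.6005, 0.2125, 0.0747]
orientation: [0.089, 1.564, -0.089]
force: [-7.5, -2.7, 14.0]
opening: 0.0004
```

Flap 1 is blocked (14 N without giving). On to flap 2.

>>> apply_moves([
  {"jaw":1,"linear":[-0.03,0,0],"roll":0},
  {"jaw":1,"linear":[-0.03,-0.08,-0.003],"roll":0},
  {"jaw":1,"linear":[-0.03,-0.173,-0.003],"roll":0},
  {"jaw":1,"linear":[-0.03,-0.173,-0.003],"roll":0},
  {"jaw":1,"linear":[-0.01,-0.173,-0.003],"roll":0},
  {"jaw":1,"linear":[-0.005,-0.173,-0.003],"roll":0},
  {"jaw":1,"linear":[-0.002,-0.173,-0.003],"roll":0},
  {"jaw":1,"linear":[0,-0.173,-0.003],"roll":0},
  {"jaw":1,"linear":[0.001,-0.173,-0.003],"roll":0},
  {"jaw":1,"linear":[0.002,-0.173,-0.003],"roll":0},
  {"jaw":1,"linear":[0.002,-0.173,-0.003],"roll":0},
])

```text
t: 4.65
tool_pos: [0.5873, 0.1104, 0.0747]
orientation: [0.089, 1.563, -0.088]
force: [-4.3, 1.4, 8.2]
opening: 0.0003
```

Flap 2 is blocked too (8 N, not sinking). Flap 3.

>>> apply_moves([
  {"jaw":1,"linear":[-0.03,0,0],"roll":0},
  {"jaw":1,"linear":[-0.03,-0.08,0],"roll":0},
  {"jaw":1,"linear":[-0.03,-0.173,0],"roll":0},
  {"jaw":1,"linear":[-0.03,-0.173,0],"roll":0},
  {"jaw":1,"linear":[-0.01,-0.173,0],"roll":0},
  {"jaw":1,"linear":[-0.005,-0.173,0],"roll":0},
  {"jaw":1,"linear":[-0.002,-0.173,0],"roll":0},
  {"jaw":1,"linear":[0,-0.173,0],"roll":0},
  {"jaw":1,"linear":[0.001,-0.173,0],"roll":0},
  {"jaw":1,"linear":[0.002,-0.173,0],"roll":0},
  {"jaw":1,"linear":[0.002,-0.173,0],"roll":0},
])

```text
t: 6.02
tool_pos: [0.576, 0.0079, 0.0747]
orientation: [0.089, 1.563, -0.087]
force: [-4.0, 1.9, 8.4]
opening: 0.0008
```

Flap 3 behaves the same (8.4 N, not sinking). Flap 4.

>>> apply_moves([
  {"jaw":1,"linear":[-0.03,0,0],"roll":0},
  {"jaw":1,"linear":[-0.03,-0.08,0],"roll":0},
  {"jaw":1,"linear":[-0.03,-0.173,0],"roll":0},
  {"jaw":1,"linear":[-0.03,-0.173,0],"roll":0},
  {"jaw":1,"linear":[-0.01,-0.173,0],"roll":0},
  {"jaw":1,"linear":[-0.005,-0.173,0],"roll":0},
  {"jaw":1,"linear":[-0.002,-0.173,0],"roll":0},
  {"jaw":1,"linear":[0,-0.173,0],"roll":0},
  {"jaw":1,"linear":[0.001,-0.173,0],"roll":0},
  {"jaw":1,"linear":[0.002,-0.173,0],"roll":0},
  {"jaw":1,"linear":[0.002,-0.173,0],"roll":0},
])

```text
t: 7.4
tool_pos: [0.5648, -0.0953, 0.0737]
orientation: [0.089, 1.562, -0.087]
force: [0.2, 1.1, 2.5]
opening: 0.0008
```

```bash
python3 - <<'E'
from h import *
from plant import *
rep(read_state())
E
```

```text
t 7.4 station xyz [ 0.0337 -0.1529  0.0737] F(st) [0.06 1.14 2.51] open 0.0008 yaw y err -0.11 dq 0.002
```

Flap 4 gives: lower force at lower z. Pressing further.

>>> apply_moves([
  {"jaw":1,"linear":[0.004,0,0],"roll":0},
  {"jaw":1,"linear":[0.008,0,0],"roll":0},
  {"jaw":1,"linear":[0.012,0,0],"roll":0},
  {"jaw":1,"linear":[0.012,0,0],"roll":0},
])

```text
t: 7.9
tool_pos: [0.5646, -0.0954, 0.066]
orientation: [0.089, 1.562, -0.087]
force: [0.2, -0.3, 1.3]
opening: 0.0009
```

>>> apply_moves([
  {"jaw":1,"linear":[0.005,0,0],"roll":0},
  {"jaw":1,"linear":[0.01,0,0],"roll":0},
  {"jaw":1,"linear":[0.015,0,0],"roll":0},
  {"jaw":1,"linear":[0.02,0,0],"roll":0},
  {"jaw":1,"linear":[0.02,0,0],"roll":0},
])

```text
t: 8.52
tool_pos: [0.5643, -0.0953, 0.0534]
orientation: [0.089, 1.563, -0.087]
force: [0.5, -0.0, 0.1]
opening: 0.0003
```

```bash
python3 - <<'E'
from h import *
from plant import *
rep(read_state())
c=read_camera("side");cv2.imwrite("pics/s2.png",cv2.resize(c["pixels"][100:340,180:420],None,fx=2.4,fy=2.4))
E
```

```text
t 8.53 station xyz [ 0.0333 -0.153   0.0534] F(st) [0.46 0.02 0.05] open 0.0003 yaw y err -0.1 dq 0.005
```

View pics/s2.png

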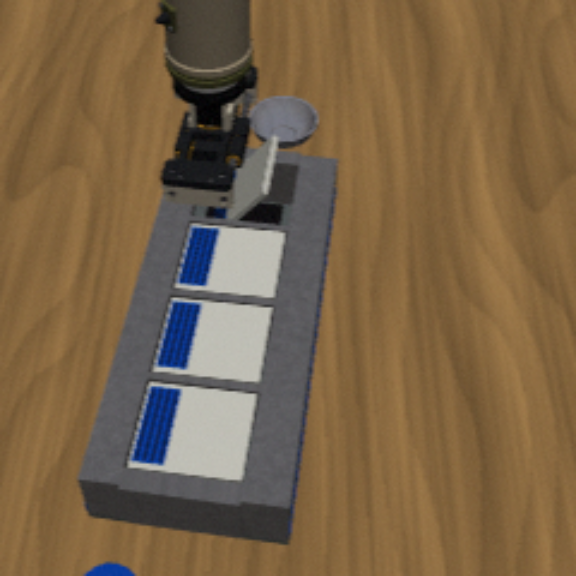

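Flap 4 (crop about (255,180)) now stands at roughly 45°. Lifting out and going round to its front.

>>> apply_moves([
  {"jaw":1,"linear":[-0.08,0,0],"roll":0},
  {"jaw":1,"linear":[-0.16,0,0],"roll":0},
  {"jaw":1,"linear":[-0.245,0,0],"roll":0},
  {"jaw":1,"linear":[-0.245,0,0],"roll":0},
  {"jaw":1,"linear":[-0.245,-0.005,-0.1],"roll":0},
  {"jaw":1,"linear":[-0.245,-0.005,-0.2],"roll":0},
  {"jaw":1,"linear":[-0.245,-0.005,-0.2],"roll":0},
  {"jaw":1,"linear":[-0.245,-0.005,-0.2],"roll":0},
  {"jaw":1,"linear":[-0.16,-0.005,-0.2],"roll":0},
  {"jaw":1,"linear":[-0.09,-0.005,-0.2],"roll":0},
  {"jaw":1,"linear":[-0.055,-0.005,-0.2],"roll":0},
  {"jaw":1,"linear":[-0.055,-0.005,-0.2],"roll":0},
  {"jaw":1,"linear":[-0.055,-0.005,-0.2],"roll":0},
])

```text
t: 10.2
tool_pos: [0.4458, -0.0852, 0.0868]
orientation: [0.089, 1.562, -0.087]
force: [0.1, 0.5, 0.2]
opening: 0.0006
```

```bash
python3 - <<'E'
from h import *
from plant import *
rep(read_state())
c=read_camera("side");cv2.imwrite("pics/s3.png",cv2.resize(c["pixels"][100:340,180:420],None,fx=2.4,fy=2.4))
E
```

```text
t 10.2 station xyz [-0.0856 -0.1564  0.0868] F(st) [0.02 0.48 0.22] open 0.0006 yaw y err -0.11 dq 0.023
```

View pics/s3.png

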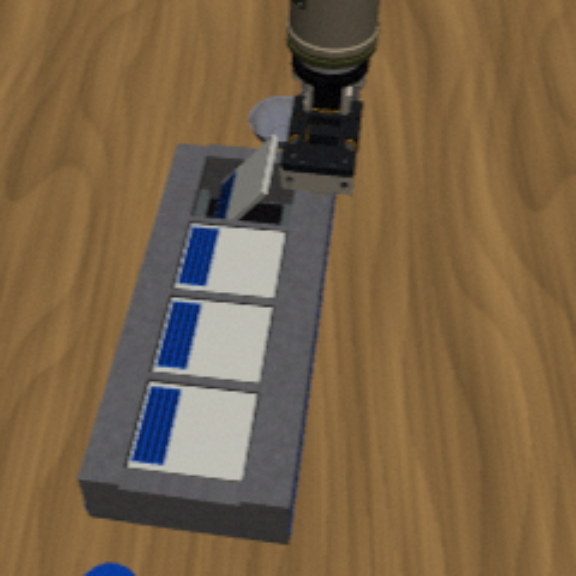

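Flap stays tilted and the closed fingers stand in front of its raised edge (about (320,185)). Pushing rearward gently.

>>> apply_moves([
  {"jaw":1,"linear":[-0.013,0,0.02],"roll":0},
  {"jaw":1,"linear":[-0.013,0,0.035],"roll":0},
  {"jaw":1,"linear":[-0.013,0,0.05],"roll":0},
  {"jaw":1,"linear":[-0.013,0,0.063],"roll":0},
  {"jaw":1,"linear":[-0.013,0,0.076],"roll":0},
  {"jaw":1,"linear":[-0.013,0,0.088],"roll":0},
  {"jaw":1,"linear":[-0.013,0,0.1],"roll":0},
  {"jaw":1,"linear":[-0.013,0,0.1],"roll":0},
])

```text
t: 11.25
tool_pos: [0.5061, -0.092, 0.0955]
orientation: [0.088, 1.561, -0.087]
force: [0.5, 0.3, 0.8]
opening: 0.0001
```

>>> apply_moves([
  {"jaw":1,"linear":[0,0,0.01],"roll":0},
  {"jaw":1,"linear":[0,0,0.018],"roll":0},
  {"jaw":1,"linear":[0,0,0.025],"roll":0},
  {"jaw":1,"linear":[0,0,0.03],"roll":0},
  {"jaw":1,"linear":[0,0,0.035],"roll":0},
  {"jaw":1,"linear":[0,0,0.035],"roll":0},
])

```text
t: 12.0
tool_pos: [0.5272, -0.0944, 0.0957]
orientation: [0.088, 1.561, -0.087]
force: [-0.6, 0.3, -0.2]
opening: 0.0003
```

```bash
python3 - <<'E'
from h import *
from plant import *
rep(read_state())
c=read_camera("side");cv2.imwrite("pics/s4.png",cv2.resize(c["pixels"][100:340,180:420],None,fx=2.4,fy=2.4))
E
```

```text
t 12.0 station xyz [-0.0037 -0.1563  0.0957] F(st) [-0.63  0.18 -0.22] open 0.0003 yaw y err -0.11 dq 0.004
```

View pics/s4.png

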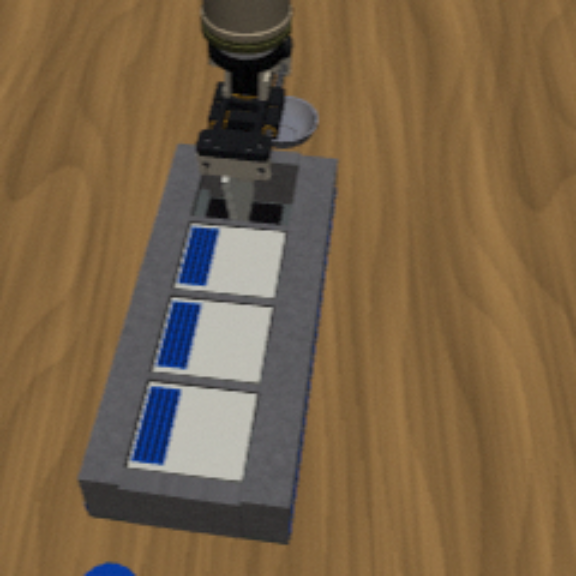

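Flap looks upright against the finger. Backing off straight forward, then up, and checking.

>>> apply_moves([
  {"jaw":1,"linear":[0,0,-0.05],"roll":0},
  {"jaw":1,"linear":[0,0,-0.13],"roll":0},
  {"jaw":1,"linear":[0,0,-0.13],"roll":0},
  {"jaw":1,"linear":[-0.1,0,-0.14],"roll":0},
  {"jaw":1,"linear":[-0.2,0,-0.14],"roll":0},
  {"jaw":1,"linear":[-0.2,0,-0.14],"roll":0},
  {"jaw":1,"linear":[-0.2,0,-0.14],"roll":0},
])

```text
t: 12.92
tool_pos: [0.4434, -0.0852, 0.2152]
orientation: [0.088, 1.559, -0.087]
force: [-1.0, -0.4, -1.0]
opening: 0.0004
```

```bash
python3 - <<'E'
from h import *
from plant import *
rep(read_state())
p=np.load("p.npy");ims=[]
for n in("side","scene"):
    c=read_camera(n);im=c["pixels"].copy()
    u=proj(c,st(p,[(0,-.156,.07)]))[0].astype(int)
    print(n,u)
    x0,y0=u-[50,60] 
    s=4
    im=cv2.resize(im[y0:y0+100,x0:x0+100],None,fx=s,fy=s)
    for th,col in((1.3,(0,0,255)),(1.57,(0,255,0)),(1.8,(255,0,255))):
        # upper-face outline from pivot to front edge
        q=[]
        for (a,b) in((0,-.046),(-.06,-.046),(-.06,.046),(0,.046)):
            q.append((a*np.cos(th)+.004*np.sin(th),-.156+b,.071-a*np.sin(th)+.004*np.cos(th)))
        v=((proj(c,st(p,q))-[x0,y0])*s).astype(int)
        cv2.polylines(im,[v],False,col,1)
    ims.append(im)
cv2.imwrite("pics/chk.png",np.hstack(ims))
E
```

```text
t 12.93 station xyz [-0.088  -0.1567  0.2152] F(st) [-0.98 -0.54 -0.98] open 0.0004 yaw y err -0.11 dq 0.041
side [280 179]
scene [237 202]
```

View pics/chk.png

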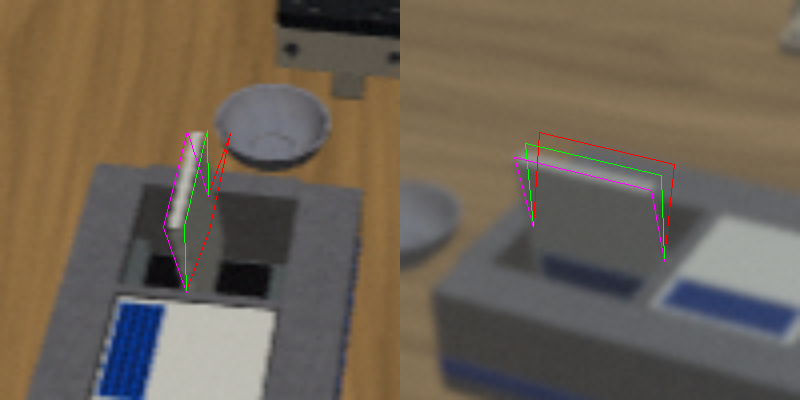

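Flap 4's edge (left crop about (170,225) to (190,135)) lies on or near the 1.8 rad outline, past upright, and the fingers are clear. Comparing the loose items with the first pictures, then handing in.

```bash
python3 - <<'E'
from h import *
from plant import *
a=np.load("side0.npz")["pixels"].astype(int);b=read_camera("side")["pixels"].astype(int)
for n,(x,y,w,h) in dict(wipes=(208,332,38,42),jar=(270,344,26,32),dish=(282,140,32,22),flaps123=(232,194,66,108)).items():
    d=abs(a-b)[y:y+h,x:x+w]; print(n,d.mean().round(2),d.max())
s=read_state();rep(s);print(close_job())
E
```

```text
wipes 3.35 14
jar 3.44 13
dish 3.34 34
flaps123 4.56 80
t 13.07 station xyz [-0.0895 -0.1564  0.2132] F(st) [ 0.16  0.11 -0.48] open 0.0007 yaw y err -0.11 dq 0.003
the job is handed in; nothing more can be done
None
```

I pressed the four pads in order from the left. Flap 4, the rightmost, was the free one, and it now stands open past upright. The job was handed in at about 13 s.

- **Pressing:** Flaps 1, 2 and 3 did not give, at about 14, 8 and 8 N. Flap 1's 14 N is more than a light press. Flap 4 gave way at about 2.5 N and I rocked it to roughly 45°.
- **Opening:** I pushed its raised front edge up and back with the closed fingers, with readings at the end of each push under 1 N. I then drew the arm back and up.
- **Final flap check:** Flap outlines drawn over both camera pictures put flap 4 at or near the 1.8 rad stop. The fingers were about 14 cm above the deck and touching nothing.
- **Loose items:** The wipes tub and sample jar match the first side picture to within image noise. The bowl does too on average, with a largest pixel difference of 34. I took that, and the larger difference around flaps 1–3 (up to 80), to be flap 4 or the arm's shadow entering those crops, but did not check further. In the last pictures viewed, the bowl stood beside the station and flaps 2 and 3 looked shut.

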